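Start and drive the self-tapping wing screw of the pipette rest

ROBOT

A 7-joint arm with a two-finger parallel gripper is mounted at the origin on a cart in front of the work surface, level with it; the furniture and walls round the work are solid. World frame = base frame: x ahead of the robot, y to its left, z up, the work surface at z = 0. Lengths are in mm, angles in rad, forces in N, time in s.
With the tool pointing down it reaches from about 425 to 975 mm from the base axis. Payload 16.7 kg.
Tool frame: the origin (TCP) lies midway between the tips of the shut fingers; the grasp point (between the pads) lies 19 mm behind it (bot.tcp_to_grasp is the distance from the TCP to the grasp point, in mm); z points along the fingers, y is the direction in which the jaws open and shut (so a half turn about z gives the same grasp; the last joint's range is limited). The gripper opens to 85 mm and grips with 20 to 120 N. Pads are 22 mm wide; open, the fingers measure 114 mm over their backs; the gripper's body (76 mm by 85 mm) begins 54 mm behind the grasp point. The pads swing forward as they close: fully open they stand 13 mm farther back than shut.
Start: joints at [-1.256, 0.426, 0.074, 1.606, -0.034, 1.111, -0.067], TCP at [301.96, 603.653, 231.302] pointing down, gripper open.
Joint ranges: [-2.85, 2.85], [-0.5, 2.14], [-1.23, 1.37], [0.21, 2.46], [-1.02, 4.16], [0.16, 2.05], [-2.73, 2.73]. Speed limits (rad/s): [1.89, 1.89, 2.39, 2.39, 3.01, 3.01, 3.01].

INTERFACE

Orientations are given as a rotation vector (axis times angle).
In Python, from bench import bot, imaging gives the robot as it stands. Calls block until the motion is done:
- bot.move_to(position, orientation): joint-space move of the TCP to a pose.
- bot.movel(position, rotation=None, rate=150, force_limit=None): straight line of the TCP; rotation=None keeps the orientation; rate is the mean speed in mm/s. With force_limit (N) it stops when the force on the tool has changed by that much, and returns True; else False.
- bot.goto_joints(angles): joint-space move.
- bot.set_gripper(opening, force=None): finger opening in mm; force is the grip in N (None keeps the last); returns when the fingers have stopped.
- bot.sleep(seconds).
- bot.ik(position, orientation): joint angles nearest the present ones, or None.
- bot.get_state(): the state.
- imaging.read_camera(name): name is "scene" or "top" or "wrist"; returns a dict with "image" (400x640x3 uint8, red, green, blue), "fx", "fy", "cx", "cy" (pixels), "rvec" (rotation vector, rad) and "tvec" (3), from world to camera coordinates, as OpenCV has them; the wrist camera has in their place "hand_eye" (4x4, takes a point from camera to tool coordinates, whose origin is the TCP and whose axes are the flange's). Camera axes: x right, y down, z forward; pixel columns grow to the right and rows downward; lengths in mm; the calibration is good to about 2 mm. A picture is of the moment at which its call begins: read the wrist's pose just before it. There is no depth.
A pose or a line that the arm cannot do raises bot.PlanningError and nothing moves.
- bot.sign_off(): hands the job in, once; it reports no verdict.
The state is a dict: "clock": time; "joint_positions": joint angles; "qd": joint speeds; "joint_torque": joint torques, N m; "ee_pos": TCP position; "orientation": TCP orientation; "contact_force": force on the tool from outside, world axes, zero at the start; "ft_torque": the same for the moment, N m; "grip_width": finger opening in mm.
Only numpy, scipy, OpenCV 4.12 (cv2) and the standard library are available. Lean on these libraries where they do the work, as an engineer would, in place of code of your own. Each camera call takes 0.05 s, during which the arm holds its last target.

TASK

Fasten the bracket of the pipette rest: fetch the wing-screw driver, seat it fully over the screw that still stands proud, push down firmly (about 16 N, never more than 30) and, keeping up the push, turn it clockwise so that the self-tapping thread bites and the screw goes in until its collar lies on the bracket; a screw left to spin without biting ruins its hole. Then lift the driver off and stand it upright on the worktop; leave everything else where it is.

Things in the scene. Friction and masses are not known exactly. Their poses are not given: they have to be found in the camera images.
- pipette_rest: pipette rest, fixed: white base 110 (x) x 170 (y) x 20 mm with a sheet-metal bracket; the bracket's flat foot is 23 mm above the worktop, its upright stands 26 mm behind (+x) the centre, 56 mm high, with two hooks behind it up to 69 mm. Origin: centre of the underside. Equal wing screws at x = -18 mm: that at y = -40 is home and fixed, that at y = +40 stands proud and is to be driven
- wing_top (a point): top centre of the proud screw's wing. Head: round collar 22 mm across, 2.5 mm thick, with an upright flat wing, 22 mm long (this point's x axis), 4.5 mm thick (y), 12 mm high above the collar. This point is 14.5 mm above the collar's underside: 41.5 mm above the worktop at the start, 37.5 mm when home. The screw's vertical axis passes through it; half a turn looks the same
- screw_depth (a joint): how far the screw is in, m: 0 at the start, 0.004 when the collar lies on the bracket (hard stop). It goes in clockwise seen from above, 6 mm a turn, only while pushed down: under about 10 N it spins without going in; pushing alone does not drive it (over 30 N needed). Turning takes about 0.06 N m; it stays where it is left
- driver: wing-screw driver, about 0.17 kg, standing free and upright: square steel block 36 x 36 x 18 mm, neck 16 mm across, round black grip 28 mm across from 30 to 88 mm height. In its underside a slot 26 mm long (driver's x axis), 8 mm wide (y) goes over the wing either way round; inside, a clamped insert, set anew each time, stops the wing's top 6 to 11 mm deep: feel for it. Origin: centre of underside, z up
- sample_pot: specimen pot 64 mm across and 74 mm high with a screw lid, a bystander; origin: centre of the underside
- timer: bench timer 64 x 68 x 21 mm, a bystander; origin: centre of the underside
- slides: slide box 40 x 101 x 32 mm, a bystander; origin: centre of the underside
- marker: marker pen 132 mm long, a bystander; origin: centre of the underside
- tweezers: forceps 128 mm long, a bystander; origin: centre of the underside
- thread_slip (a joint): how far the thread has slipped in its hole, m: 0 at the start; it falls by 0.006 for each turn clockwise that the screw spins without going in. Below -0.0015 (a quarter of a turn) before the screw is in, the hole is stripped; slipping once the collar lies on the bracket does no harm

How it is judged (in metres and radians):
On the way, in this order (a step that is already met when the one before it is completed fails the run):
1. the driver's slot sits over the wing of the proud screw (horizontal distance between driver and wing_top below 0.005 m and z of wing_top in the frame of driver above 0.004 m and angle between driver's own z axis and vertical below 0.15 rad), for 0.2 s.
2. the screw is driven home with the driver on it (value of joint screw_depth above 0.0028 m and horizontal distance between driver and wing_top below 0.006 m and z of wing_top in the frame of driver above 0.003 m), for 0.2 s.
At the end, for the whole second after the job is handed in: The screw has gone in to within 1.2 mm of home (depth over 2.8 of 4 mm), and the driver stands upright (within 0.1 rad) and still on the worktop, let go (value of joint screw_depth above 0.0028 m and height (world z) of driver below 0.004 m and angle between driver's own z axis and vertical below 0.1 rad and linear speed of driver below 0.02 m/s); the robot touches nothing.
It fails at once if the driver is pressed on the screw with more than 30 N (contact force between driver and wing_screw above 30 N).
It fails at once if the screw spins a quarter turn without biting before it is in, which strips the hole (value of joint thread_slip below -0.0015 m and value of joint screw_depth below 0.0028 m).
It fails at once if a bystander is pushed more than 30 mm from its place (distance of any of sample_pot, timer, slides, marker, tweezers from where it was at the start of the episode above 0.03 m).
It also fails if it takes over 70 s, if anything falls off the work surface, if the arm or the gripper's body presses on something with over 40 N, if the wrist force passes 120 N, or if a joint passes its speed limit or range.

## Working session

There is one attempt and no reset: what is moved stays moved. The work goes in short steps, each a Python script; the robot and the scene stay as the last script left them, time stands still between calls to the robot, and variables do not carry over. Pictures are saved under pics/ and viewed, and the job is handed in when it is done.

```bash
ls; mkdir -p pics; python3 - <<'E'
from bench import bot, imaging
import cv2,numpy as np
s=bot.get_state(); print(s['clock'],s['ee_pos'],s['orientation'],s['grip_width'],bot.tcp_to_grasp)
for n in ['scene','top','wrist']:
    c=imaging.read_camera(n); cv2.imwrite(f'pics/{n}0.png',c['image'][:,:,::-1])
    print(n,{k:np.round(v,4).tolist() for k,v in c.items() if k!='image'})
E
```

```text
pics
0.0 [301.80436246 603.30514748 230.62328822] [-7.22104528e-01 -3.05727373e+00  2.00273742e-03] 85.12593244802272 18.700000000000003
scene {'fx': 397.5188, 'fy': 397.5188, 'cx': 310.5448, 'cy': 193.2489, 'rvec': [0.848, -2.218, 1.3731], 'tvec': [390.2961, 185.8361, 696.4807]}
top {'fx': 430.9722, 'fy': 430.9722, 'cx': 317.3937, 'cy': 197.6848, 'rvec': [2.1664, -2.1492, 0.1018], 'tvec': [30.2156, 502.616, 1301.2217]}
wrist {'fx': 282.5888, 'fy': 282.5888, 'cx': 319.3954, 'cy': 199.7744, 'hand_eye': [[0.0015, -0.9646, -0.2636, 66.51], [1.0, 0.0012, 0.0014, -0.4914], [-0.0011, -0.2636, 0.9646, -142.5061], [0.0, 0.0, 0.0, 1.0]]}
```

View pics/scene0.png

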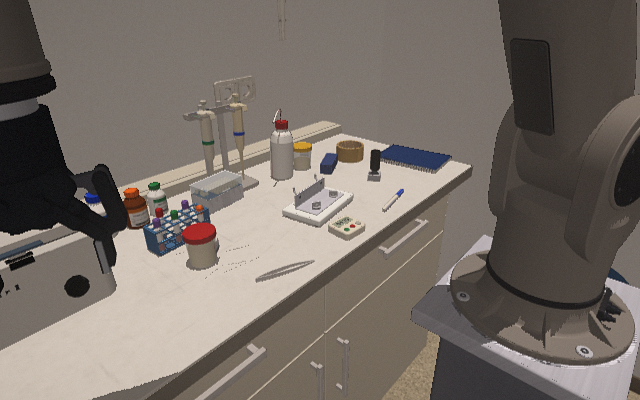

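View pics/top0.png

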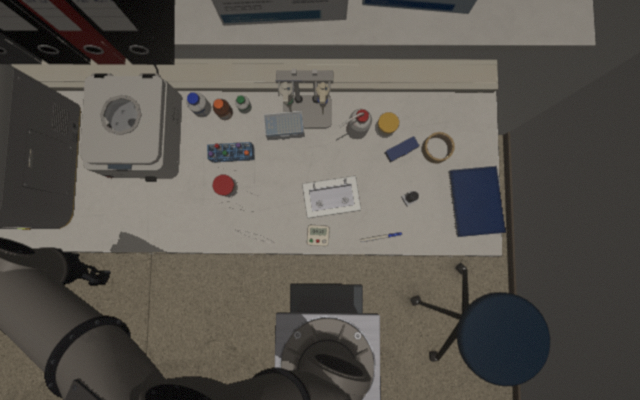

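View pics/wrist0.png

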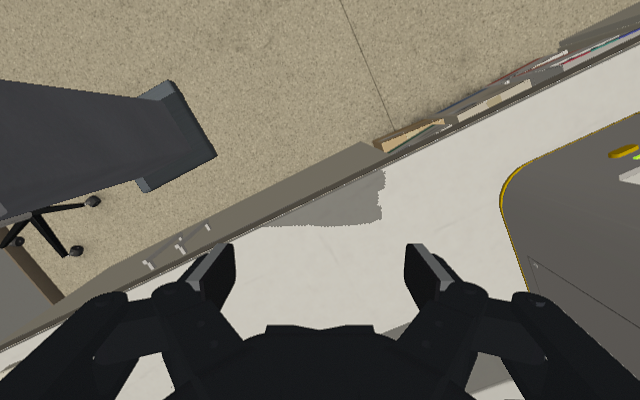

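The scene view shows the driver at about (375,165), behind the pen, and the rest at (318,205). In the top view the driver is at about (411,197), the rest at (331,197), the timer at (318,235) and the pot at (224,186). I'll work out rough positions and take a closer crop.

```bash
cat > h.py <<'E'
from bench import bot, imaging
import cv2,numpy as np
from scipy.spatial.transform import Rotation as R
def cam(n):
    st=bot.get_state(); c=imaging.read_camera(n)
    K=np.array([[c['fx'],0,c['cx']],[0,c['fy'],c['cy']],[0,0,1.]])
    if n=='wrist':
        he=np.array(c['hand_eye']); T=np.eye(4); T[:3,:3]=R.from_rotvec(st['orientation']).as_matrix(); T[:3,3]=st['ee_pos']
        W=T@he
    else:
        E=np.eye(4); E[:3,:3]=R.from_rotvec(np.ravel(c['rvec'])).as_matrix(); E[:3,3]=np.ravel(c['tvec']); W=np.linalg.inv(E)
    return c['image'],K,W
def ray(K,W,uv,z):
    d=W[:3,:3]@np.linalg.inv(K)@np.array([uv[0],uv[1],1.]); o=W[:3,3]
    return o+d*(z-o[2])/d[2]
def proj(K,W,p):
    E=np.linalg.inv(W); q=K@(E[:3,:3]@np.asarray(p,float)+E[:3,3]); return q[:2]/q[2]
def down(yaw):  # tool z down, tool x axis at world angle yaw
    x=np.array([np.cos(yaw),np.sin(yaw),0]); z=np.array([0,0,-1.]); y=np.cross(z,x)
    return R.from_matrix(np.c_[x,y,z]).as_rotvec()
def save(im,name): cv2.imwrite(f'pics/{name}.png',im[:,:,::-1])
E
python3 - <<'E'
from h import *
im,K,W=cam('top'); print(W[:3,3])
for n,uv,z in [('driver top',(414,194),88),('driver base',(409,200),9),('rest',(331,197),20),('timer',(318,235),21),('marker',(381,237),8),('slides',(402,149),32),('pot',(224,186),74),('bottle',(360,121),100),('tweez',(253,236),5)]:
    print(n,np.round(ray(K,W,uv,z)))
save(cv2.resize(im[110:260,280:440],None,fx=5,fy=4*1.25*0+4,interpolation=cv2.INTER_CUBIC)[:600],'topcrop')
st=bot.get_state(); M=R.from_rotvec(st['orientation']).as_matrix(); print(M.round(2))
E
```

```text
[ 357.1049105    13.35698256 1348.70729682]
driver top [ 509. -250.   88.]
driver base [ 499. -251.    9.]
rest [506.  -8.  20.]
timer [388.  31.  21.]
marker [ 384. -163.    8.]
slides [ 656. -227.   32.]
pot [530. 313.  74.]
bottle [724. -91. 100.]
tweez [383. 234.   5.]
[[-0.89  0.45 -0.  ]
 [ 0.45  0.89 -0.  ]
 [-0.   -0.   -1.  ]]
```

View pics/topcrop.png

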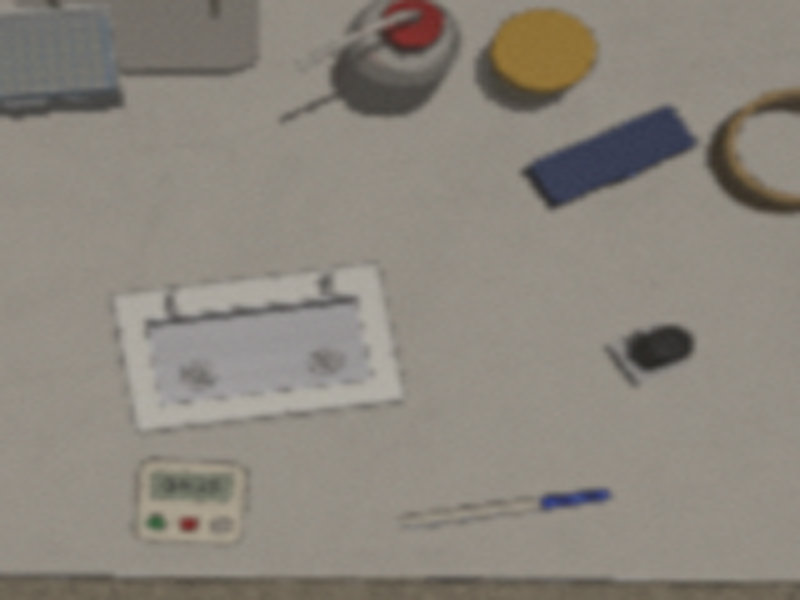

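```bash
python3 - <<'E'
from h import *
im,K,W=cam('top'); p=ray(K,W,(319,203.7),40); print(p)
for yaw in (np.pi,np.pi*.75,np.pi/2,0):
    q=bot.ik([p[0],p[1],125],down(yaw)); print(yaw,None if q is None else np.round(q,2))
bot.move_to([480,150,230],down(np.pi*.9))
bot.move_to([p[0],p[1],125],down(np.pi)); st=bot.get_state(); print(st['clock'],st['joint_positions'])
im,K,W=cam('wrist'); save(im,'w1'); print(proj(K,W,p)); np.savez('w1.npz',im=im,K=K,W=W)
E
```

```text
[482.59517959  28.94584297  40.        ]
3.141592653589793 [-0.53  0.26  0.39  2.15 -0.14  0.76  1.52]
2.356194490192345 [-0.62  0.27  0.49  2.15 -0.19  0.76  0.78]
1.5707963267948966 [-0.69  0.28  0.58  2.15 -0.23  0.76  0.04]
0 [-0.9   0.34  0.85  2.16 -0.37  0.78 -1.38]
2.7083 [-0.50611717  0.26092934  0.3604793   2.14317873 -0.1327814   0.75817424
  1.51030629]
[318.828917   204.55147524]
```

View pics/w1.png

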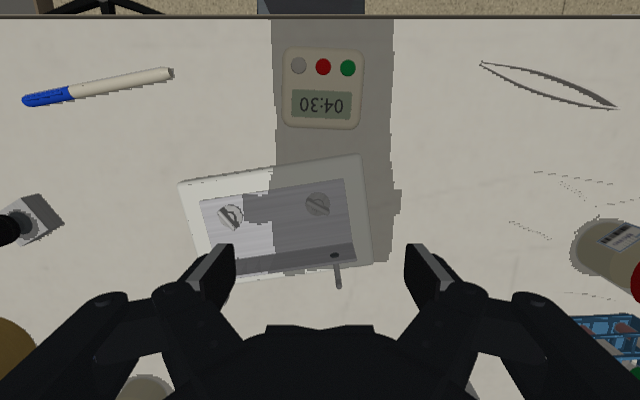

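The wrist view shows the proud screw at about (317,204), the fixed one at (230,216), and the driver at the left edge near (35,220). Next I'll take the opposite-yaw view so the hand-eye error cancels, then look at the driver.

```bash
python3 - <<'E'
from h import *
p=[482.6,29]
bot.move_to([p[0],p[1],125],down(np.pi/2)); im,K,W=cam('wrist'); np.savez('w2.npz',im=im,K=K,W=W)
bot.move_to([p[0],p[1],125],down(0)); im,K,W=cam('wrist'); save(im,'w3'); np.savez('w3.npz',im=im,K=K,W=W)
out=[]
for i in (1,2,3):
    d=np.load(f'w{i}.npz'); u,v=proj(d['K'],d['W'],[482.6,29,41.5]); print(u,v)
    u,v=int(u),int(v); c=d['im'][v-33:v+33,u-33:u+33]
    out.append(cv2.resize(c,(264,264),interpolation=cv2.INTER_NEAREST))
save(np.hstack(out),'w123'); print(bot.get_state()['clock'])
E
```

```text
318.89276869714286 205.06149371655712
318.99248346425037 205.66237908870548
318.9459017880186 205.45619660382994
5.4333
```

View pics/w123.png

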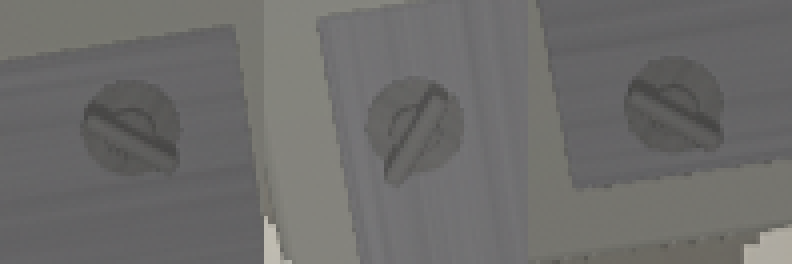

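View pics/w3.png

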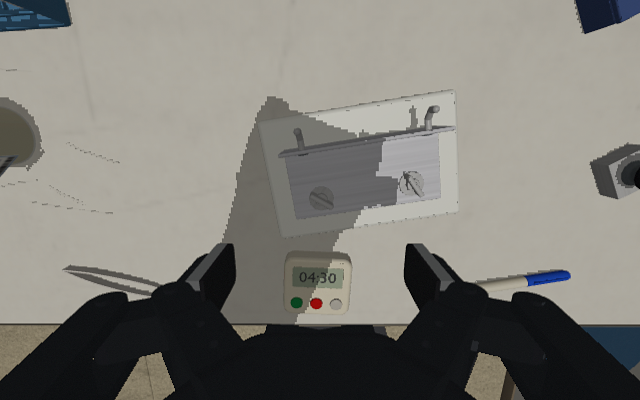

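```bash
python3 - <<'E'
from h import *
out=[]
for i in (1,2,3):
    d=np.load(f'w{i}.npz'); c=d['im'][190:223,302:335]
    c=cv2.normalize(c.astype(float).mean(2),None,0,255,cv2.NORM_MINMAX).astype(np.uint8)
    out.append(cv2.resize(c,(264,264),interpolation=cv2.INTER_NEAREST))
cv2.imwrite('pics/w123b.png',np.hstack(out))
E
```

```text
(no output)
```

View pics/w123b.png

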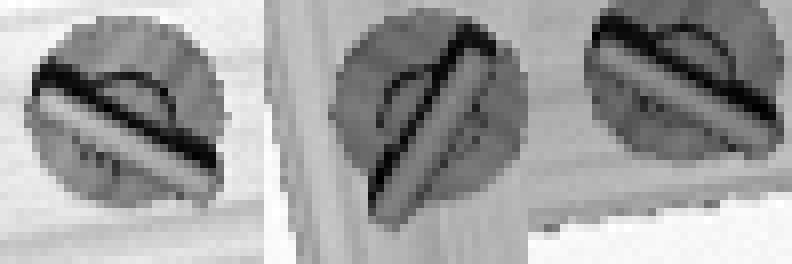

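```bash
python3 - <<'E'
from h import *
out=[]
for i in (1,2,3):
    d=np.load(f'w{i}.npz'); K,W=d['K'],d['W']
    g=d['im'].astype(float).mean(2)
    c=g[180:228,294:342]
    big=cv2.resize(c,None,fx=8,fy=8,interpolation=cv2.INTER_CUBIC)
    br=np.percentile(c,60)
    # collar: dark blob connected at centre
    print('lev',np.percentile(c,[5,25,50,75,95]).round())
    th,m=cv2.threshold(cv2.normalize(big,None,0,255,cv2.NORM_MINMAX).astype(np.uint8),0,255,cv2.THRESH_BINARY_INV+cv2.THRESH_OTSU)
    m=cv2.normalize(np.clip(big,*np.percentile(c,[1,80])),None,0,255,cv2.NORM_MINMAX).astype(np.uint8)
    out.append(cv2.resize(m,(264*1,264)))
    # manual wing ends (crop 302,190 scale 8) -> pix
    man={1:((40,108),(212,188),(127,112)),2:((388-264,212),(483-264,52),(429-264,109)),3:((598-528,58),(775-528,143),(684-528,61))}[i]
    P=[np.array([302-.5,190-.5])+np.array(q)/8. for q in man]
    a,b=[ray(K,W,q,41.5) for q in P[:2]]; cc=ray(K,W,P[2],29.5)
    print(i,'ends',a.round(1),b.round(1),'len',np.linalg.norm(a-b).round(1),'mid',((a+b)/2).round(1),'yaw',np.degrees(np.arctan2(*(b-a)[1::-1])).round(1)%180,'collar',cc.round(1))
E
```

```text
lev [ 84.  98. 101. 103. 106.]
1 ends [480.8  18.7  41.5] [489.5  36.7  41.5] len 20.0 mid [485.2  27.7  41.5] yaw 64.1 collar [484.7  27.7  29.5]
lev [ 96. 110. 114. 116. 130.]
2 ends [480.9  19.9  41.5] [490.7  37.4  41.5] len 20.0 mid [485.8  28.6  41.5] yaw 60.7 collar [485.3  27.8  29.5]
lev [ 84.  98. 102. 104. 115.]
3 ends [490.1  36.2  41.5] [481.   17.8  41.5] len 20.6 mid [485.5  27.   41.5] yaw 63.7 collar [486.6  27.3  29.5]
```

The three views agree: wing at (485.5, 27.6), yaw about 63°. Now the driver.

```bash
python3 - <<'E'
from h import *
p=[504,-250]
bot.move_to([490,-120,180],down(np.pi/4))
out=[]
for i,yaw in ((4,0),(5,np.pi/2),(6,np.pi)):
    bot.move_to([p[0]-70*np.cos(yaw),p[1]-70*np.sin(yaw),180],down(yaw)); im,K,W=cam('wrist'); np.savez(f'w{i}.npz',im=im,K=K,W=W)
    u,v=proj(K,W,[*p,30]); print(u,v,np.round(W[:3,3])); u,v=int(u),int(v)
    out.append(cv2.resize(im[max(v-44,0):,u-44:u+44][:88],(264,264),interpolation=cv2.INTER_NEAREST))
save(im,'w6');save(np.hstack(out),'w456'); print(bot.get_state()['clock'])
E
```

```text
320.10622210660375 119.1164770928117 [ 501. -250.  322.]
319.2892172710829 119.49212074189003 [ 504. -253.  322.]
319.726414681306 119.37620904068623 [ 507. -251.  322.]
9.6083
```

View pics/w456.png

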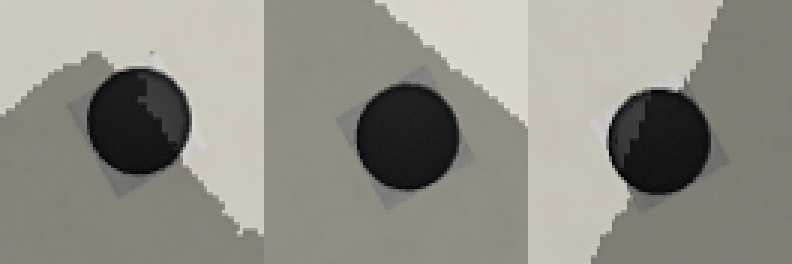

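View pics/w6.png

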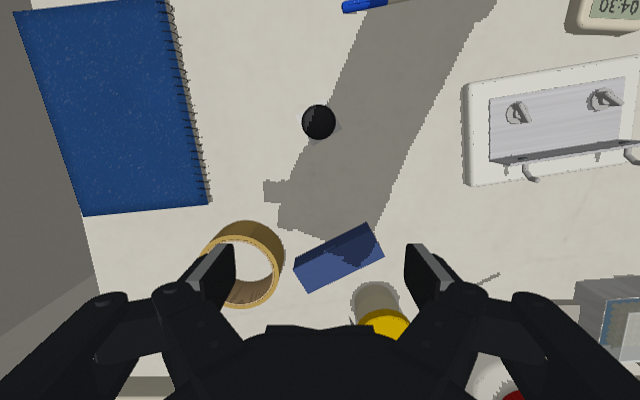

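```bash
python3 - <<'E'
from h import *
cs=[]
for i in (4,5,6):
    d=np.load(f'w{i}.npz'); K,W,im=d['K'],d['W'],d['im']
    m=(im.max(2)<75).astype(np.uint8); m[230:]=0
    n,l,s,c=cv2.connectedComponentsWithStats(m); 
    k=min(range(1,n),key=lambda k:np.hypot(*(c[k]-[320,119]))if s[k,4]>200 else 1e9)
    p=ray(K,W,c[k],88); cs.append(p); print(i,s[k],c[k].round(1),p.round(1))
    man={4:((96,198),(66,103),(207,150)),5:((161,65),(72,120),(123,208),(211,160)),6:((590-528,122),(640-528,212),(730-528,160),(680-528,75))}[i]
    u,v=[int(t) for t in proj(K,W,[504,-250,30])]
    C=[ray(K,W,np.array([u-44,v-44])+np.array(q)/3-.33,18) for q in man]
    print(np.round(C,1).tolist(), np.round(np.mean(C,0),1))
    for a,b in zip(C,C[1:]): print('edge',np.linalg.norm(b-a).round(1),np.degrees(np.arctan2(*(b-a)[1::-1])).round(1)%90)
print(np.mean(cs,0))
q=bot.ik([485.5,27.6,100],down(4.0)); print(q)
for y in (3.8,4.0,4.1,-1,-.6,-.3): 
    q=bot.ik([485.5,27.6,75],down(y)); print(y,None if q is None else np.round(q,2))
E
```

```text
4 [305  98  34  35 958] [321.7 115.1] [ 506.5 -251.2   88. ]
[[482.2, -237.0, 18.0], [514.0, -227.0, 18.0], [498.6, -275.6, 18.0]] [ 498.3 -246.5   18. ]
edge 33.3 17.4
edge 51.0 72.4
5 [306 103  34  36 955] [322.4 120.3] [ 506.5 -251.2   88. ]
[[513.2, -227.2, 18.0], [482.7, -245.1, 18.0], [500.2, -274.9, 18.0], [530.8, -258.4, 18.0]] [ 506.7 -251.4   18. ]
edge 35.3 30.400000000000006
edge 34.5 30.4
edge 34.8 28.2
6 [302 105  34  35 949] [318.4 121.8] [ 506.4 -251.2   88. ]
[[499.8, -275.2, 18.0], [530.4, -258.2, 18.0], [512.6, -226.7, 18.0], [484.6, -244.2, 18.0]] [ 506.8 -251.1   18. ]
edge 34.9 29.1
edge 36.2 29.5
edge 33.0 32.099999999999994
[ 506.50438116 -251.21072122   88.        ]
[-0.11485117  0.29689442 -0.08616495  2.13454999  0.03856406  0.71155425
  2.20272729]
3.8 [-0.15  0.34 -0.04  2.15  0.02  0.65  2.02]
4.0 [-0.12  0.34 -0.08  2.15  0.05  0.65  2.2 ]
4.1 [-0.1   0.34 -0.1   2.15  0.06  0.66  2.29]
-1 [-1.08  0.71  1.21  2.2  -0.91  0.89 -1.86]
-0.6 [-1.08  0.71  1.21  2.2  -0.91  0.89 -1.46]
-0.3 [-1.08  0.71  1.21  2.2  -0.91  0.89 -1.16]
```

```bash
python3 - <<'E'
from h import *
p=[506.5,-251.2]; o=down(np.radians(127.8))
bot.move_to([*p,150],o)
print(bot.movel([*p,43.5],rate=120,force_limit=8)); s=bot.get_state(); print(s['ee_pos'],s['contact_force'])
bot.set_gripper(0,80); s=bot.get_state(); print(s['grip_width'],s['ee_pos'],s['contact_force'],s['ft_torque'])
bot.movel([*p,130],rate=120); s=bot.get_state(); print(s['grip_width'],s['ee_pos'],s['contact_force'],s['clock'])
im,K,W=cam('wrist'); save(im,'w7')
E
```

```text
False
[ 506.90118903 -251.44140841   44.1115896 ] [0.06063694 0.23116319 1.11104516]
26.280274174921846 [ 506.69320349 -251.18819751   43.94057045] [-1.88550797  0.61972893  8.57770178] [0.25834513 0.37157412 0.02119079]
26.45122298552195 [ 506.15570999 -250.92028907  129.37306712] [-0.32468293  0.14264645 -2.6467429 ] 12.9
```

View pics/w7.png

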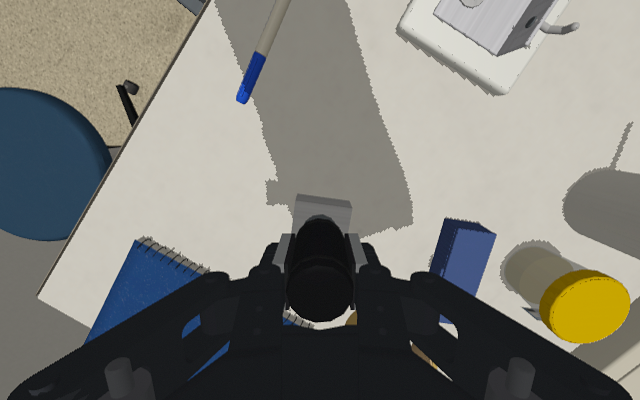

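```bash
python3 - <<'E'
from h import *
p=[485.5,27.6]; o=down(np.radians(251))
q=bot.ik([*p,125],o); print(np.round(q,2))
if q is not None and q[6]>2:
    bot.move_to([*p,125],o); bot.sleep(.3); s=bot.get_state(); print(s['ee_pos'],s['joint_positions'].round(3) if hasattr(s['joint_positions'],'round') else s['joint_positions'],s['contact_force'],s['clock'])
    im,K,W=cam('wrist'); save(im,'w8')
E
```

```text
[-0.05  0.26 -0.15  2.11  0.06  0.77  2.57]
[485.56416596  27.26133827 124.91591064] [-0.054  0.261 -0.154  2.113  0.057  0.772  2.565] [-0.20312288 -0.12615297 -1.1395913 ] 14.55
```

View pics/w8.png

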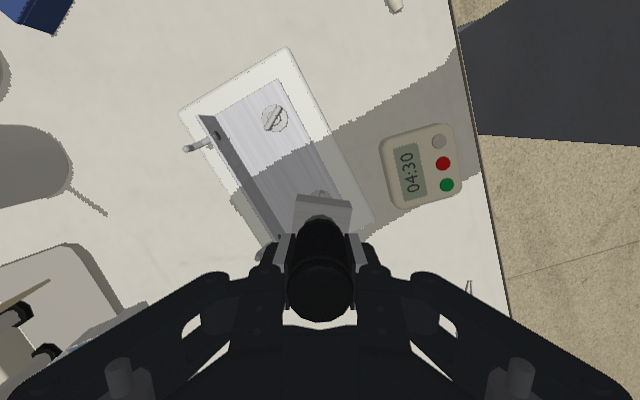

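The driver is now above the proud screw, whose collar just shows at (320,192), and clear of the upright. I'll probe downward.

```bash
python3 - <<'E'
from h import *
p=[485.5,27.6]
bot.movel([*p,90],rate=100); bot.sleep(.2)
print(bot.get_state()['contact_force'])
r=bot.movel([*p,73],rate=15,force_limit=5); s=bot.get_state(); print(r,s['ee_pos'],s['contact_force'],s['ft_torque'],s['clock'])
bot.sleep(.2);s=bot.get_state(); print(s['ee_pos'],s['contact_force'])
E
```

```text
[-0.00213746  0.14913892 -1.09693038]
True [485.44859963  27.63710002  74.3479983 ] [-0.9598937  -0.0127085   8.40054517] [-0.03633282  0.23586554 -0.01947569] 16.2583
[485.46806059  27.60325784  74.38149384] [-1.38559776 -0.7831485   8.28038088]
```

It stopped with the driver base at about 30.4 mm, so the wing is roughly 11 mm deep. That means it's seated and the slot orientation was right. Now I'll build up the push.

```bash
python3 - <<'E'
from h import *
p=[485.5,27.6]; zc=74.35
for k in range(12):
    zc-=0.15
    bot.movel([*p,zc],rate=5); s=bot.get_state(); f=s['contact_force'][2]; print(round(zc,2),s['ee_pos'].round(2) if hasattr(s['ee_pos'],'round') else s['ee_pos'],round(f,1),round(s['clock'],2))
    if f>14.5: break
bot.sleep(.2); s=bot.get_state(); print(s['contact_force'],s['clock'])
E
```

```text
74.2 [485.63  27.61  74.41] 6.7 16.73
74.05 [485.63  27.62  74.37] 10.0 16.98
73.9 [485.71  27.64  74.35] 11.7 17.23
73.75 [485.69  27.65  74.28] 14.2 17.48
73.6 [485.75  27.66  74.26] 17.6 17.73
[-5.01201003 -1.06959075 17.17439742] 17.9333
```

```bash
cat > turn.py <<'E'
from h import *
import sys
def turn(yaw,zc,n,step,p=(485.5,27.6),tgt=16.0,zcheck=True):
    z0=bot.get_state()['ee_pos'][2]; y0=yaw
    for k in range(n):
        s=bot.get_state(); f=s['contact_force'][2]
        yaw-=step; zc+= -step/60.+np.clip((f-tgt)/17*0.5,-.15,.15)
        bot.movel([*p,zc],rotation=down(np.radians(yaw)),rate=5)
        s=bot.get_state(); F=s['contact_force']; 
        print(yaw,round(zc,2),np.round(s['ee_pos'],2),np.round(F,1),'Tz',round(s['ft_torque'][2],3),'q7',round(s['joint_positions'][6],3),round(s['clock'],2))
        if F[2]<11.5 or F[2]>24 : print('force stop'); break
        if zcheck and k>=4 and (z0-s['ee_pos'][2])<0.45*(y0-yaw-6)/60: print('no progress'); break
    return yaw,zc
E
python3 - <<'E'
from turn import *
print(turn(251,73.6,4,5))
E
```

```text
246 73.55 [485.74  27.69  74.22] [-5.3  0.4 17.3] Tz 0.015 q7 2.466 18.18
241 73.51 [485.71  27.71  74.16] [-3.7 -0.5 17.7] Tz -0.033 q7 2.389 18.43
236 73.47 [485.97  27.67  74.17] [-3.7 -0.5 16.7] Tz -0.006 q7 2.312 18.68
231 73.41 [486.13  27.63  74.13] [-2.7 -1.6 16.4] Tz 0.006 q7 2.235 18.93
(231, np.float64(73.40946255154017))
```

```bash
python3 - <<'E'
from turn import *
print(turn(231,73.41,6,5))
E
```

```text
226 73.34 [486.3   27.68  74.12] [-3.3 -1.2 16.1] Tz 0.015 q7 2.158 19.18
221 73.26 [486.31  27.61  74.04] [-2.1 -1.4 15.5] Tz -0.012 q7 2.081 19.43
216 73.16 [486.3   27.58  73.96] [-1.8 -1.6 16. ] Tz 0.019 q7 2.004 19.68
211 73.08 [486.3   27.53  73.86] [-2.5 -1.4 16.2] Tz 0.031 q7 1.928 19.93
206 73.0 [486.28  27.48  73.79] [-2.  -2.  15.9] Tz 0.008 q7 1.851 20.18
201 72.91 [486.29  27.41  73.69] [-3.1 -2.2 15.7] Tz 0.054 q7 1.775 20.43
(201, np.float64(72.91291243199797))
```

The driver is descending 0.085 mm per 5°, which matches 6 mm a turn, so the thread is biting.

```bash
python3 - <<'E' | awk 'NR%3==0||/stop|prog|\(/'
from turn import *
print(turn(201,72.91,20,6))
E
```

```text
183 72.62 [486.16  27.28  73.34] [-3.1 -3.1 15.9] Tz 0.072 q7 1.5 21.21
165 72.38 [486.08  27.34  73.09] [-3.8 -3.  16.5] Tz -0.031 q7 1.228 21.98
147 72.14 [486.03  27.32  72.8 ] [-3.6 -3.5 16.4] Tz 0.009 q7 0.957 22.76
129 71.9 [485.85  27.27  72.48] [-3.6 -3.  16.9] Tz 0.008 q7 0.69 23.53
111 71.68 [485.81  27.29  72.21] [-4.3 -3.7 16.6] Tz 0.008 q7 0.425 24.31
93 71.42 [485.66  27.31  71.89] [-4.1 -2.5 16.9] Tz -0.033 q7 0.165 25.08
(81, np.float64(71.27238962916644))
```

```bash
python3 - <<'E' | awk 'NR%2==0||/stop|prog|\(/'
from turn import *
print(turn(81,71.27,18,6))
E
```

```text
69 71.12 [485.53  27.37  71.51] [-4.5 -2.1 16.9] Tz 0.029 q7 -0.176 26.12
57 70.95 [485.52  27.42  71.32] [-4.8 -1.1 16.5] Tz -0.009 q7 -0.343 26.63
45 70.77 [485.44  27.44  71.1 ] [-5.9 -1.3 17.1] Tz 0.017 q7 -0.508 27.15
33 70.62 [485.41  27.51  70.91] [-5.5 -1.  15.3] Tz 0.018 q7 -0.671 27.67
21 70.43 [485.43  27.54  70.73] [-5.7 -0.7 17.3] Tz -0.019 q7 -0.833 28.18
9 70.28 [485.41  27.59  70.54] [-5.6 -0.8 15.8] Tz -0.009 q7 -0.992 28.7
-3 70.05 [485.4   27.64  70.31] [-5.5 -0.6 16.6] Tz -0.049 q7 -1.151 29.22
-15 69.91 [485.47  27.71  70.24] [-6.3  1.2 19. ] Tz 0.024 q7 -1.309 29.73
-27 69.89 [485.48  27.74  70.22] [-5.7  1.9 19.7] Tz -0.051 q7 -1.468 30.25
(-27, np.float64(69.89079554530569))
```

The height has levelled off at 70.23 mm, 4.0 mm of travel, so the collar is home. Now I'll lift off and check.

```bash
python3 - <<'E'
from h import *
s=bot.get_state(); p=list(s['ee_pos'][:2])
bot.movel([*p,71.5],rate=15); print(bot.get_state()['contact_force'])
bot.movel([*p,125],rate=80); s=bot.get_state(); print(s['contact_force'],s['ee_pos'])
o=down(np.radians(60)); q=bot.ik([500,-240,130],o); print(np.round(q,2))
bot.move_to([500,-240,130],o)
im,K,W=cam('wrist'); save(im,'w9'); 
im,K,W=cam('top'); save(cv2.resize(im[110:260,280:440],None,fx=5,fy=4,interpolation=cv2.INTER_CUBIC),'top9'); print(bot.get_state()['clock'])
E
```

```text
[-1.25968903 -0.39241922 -0.59371676]
[ 0.58859671 -0.63553664 -1.48071042] [485.25815251  27.89824615 124.69881992]
[-0.21  0.42  0.68  2.   -0.35  0.84  0.15]
32.9833
```

View pics/w9.png

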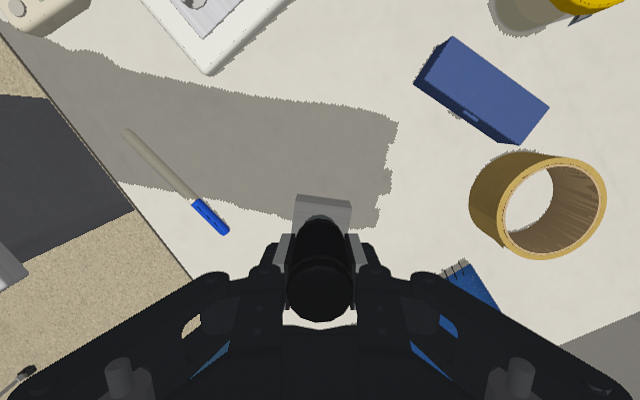

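View pics/top9.png

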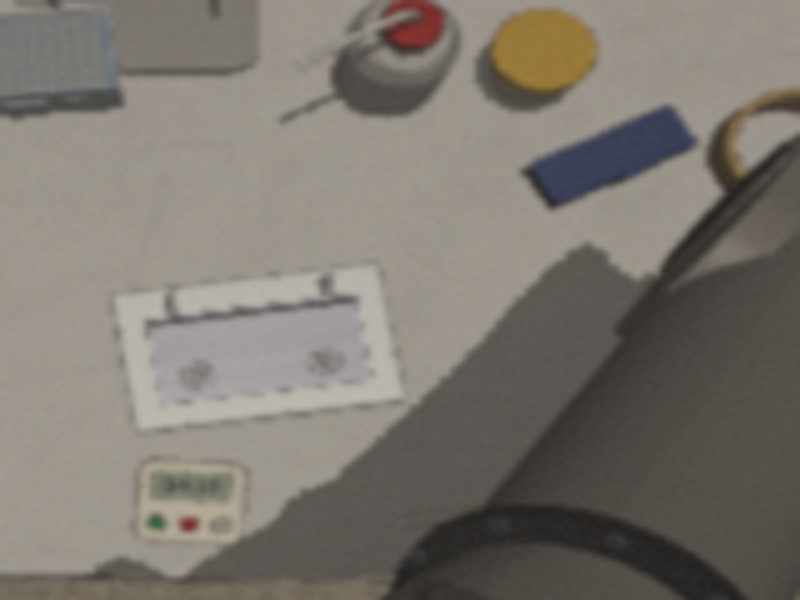

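The driver is still upright in the hand, with its block at (323,205), and the spot below is clear. The top view shows the rest, timer and slides where they were. I'll set the driver down.

```bash
python3 - <<'E'
from h import *
p=[500,-240]
bot.movel([*p,50],rate=100)
r=bot.movel([*p,41.5],rate=10,force_limit=4); s=bot.get_state(); print(r,s['ee_pos'],s['contact_force'])
bot.set_gripper(50); bot.set_gripper(85); s=bot.get_state(); print(s['grip_width'],s['contact_force'])
bot.movel([*p,140],rate=80)
bot.move_to([430,-240,180],down(0)); im,K,W=cam('wrist'); save(im,'w10')
bot.move_to([482.6,29,140],down(0)); im,K,W=cam('wrist'); save(im,'w11'); np.savez('w11.npz',im=im,K=K,W=W)
im,K,W=cam('scene'); save(im[120:270,180:440].repeat(3,0).repeat(3,1),'s10')
print(bot.get_state()['clock'])
E
```

```text
True [ 500.05259835 -239.97074766   43.96077346] [-0.02624448  1.35333464  9.37338915]
84.84850201646302 [ 0.67506741 -0.12495913  0.24216424]
38.8667
```

View pics/w10.png

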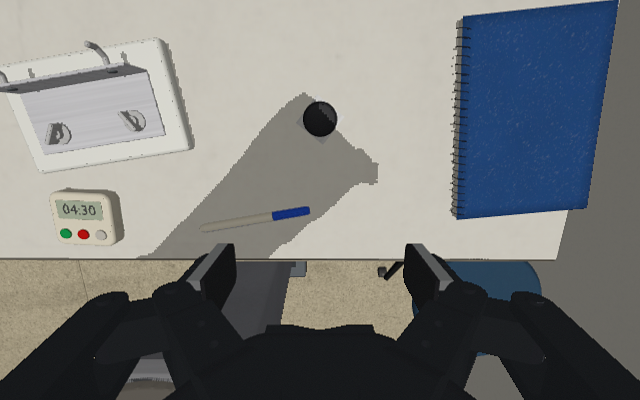

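View pics/w11.png

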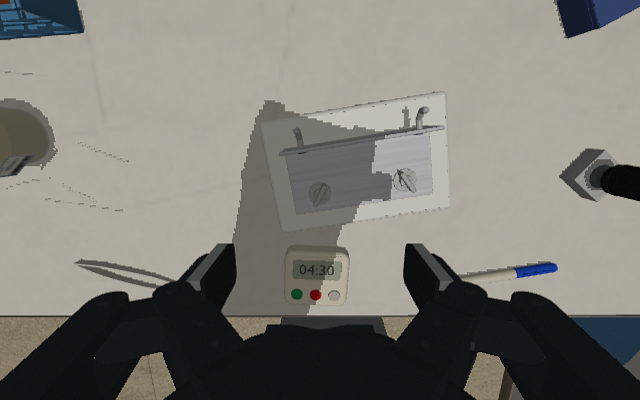

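View pics/s10.png

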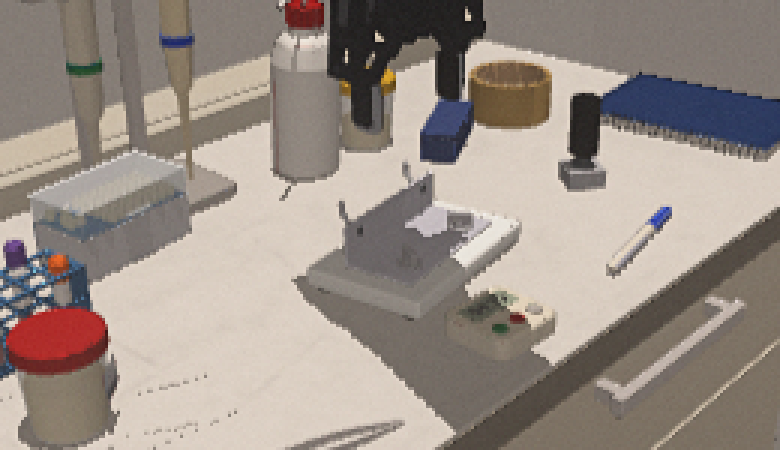

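The driver stands upright and free at about (583,140) in the scene crop. The wing at (319,194) in the wrist view has turned, and the bystanders are where they were. Handing in.

```bash
python3 -c "
from h import *
print(bot.get_state()['contact_force']); bot.sign_off()"
```

```text
[ 0.45532153 -0.11522353 -0.39928892]
the job is handed in; nothing more can be done
```

The screw is driven home, the driver stands upright and let go on the worktop at about (500, -240) mm, and the job is handed in. The clock read about 39 s at my last check before that.

- **Seating:** I gripped the driver by its round grip and lowered it onto the proud screw. It stopped with the wing about 11 mm inside, the deep end of the 6 to 11 mm range.
- **Driving:** I pushed with about 15–21 N by the wrist sensor and turned 278° clockwise. The first roughly 25° was mostly slack in the slot. After that the driver sank about 6 mm a turn, so the thread was biting. The height levelled off after about 4.0 mm, where the collar lies on the bracket.
- **Last checks:** The final pictures show the driver upright and free, the wing turned, and the visible bystanders in their places. The force on the open gripper was close to zero.
- **Not confirmed:** The torque reading was too noisy to confirm the 0.06 N m, so that the screw is home rests on the 4 mm of travel. I did not measure the screw's height in a picture afterwards. No check failed or disagreed.

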